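# Set out stripped laptop parts for bench testing

## Robot

A 6-joint arm with a two-finger parallel gripper is mounted at the origin on the work surface. World frame = base frame: x ahead of the robot, y to its left, z up, the work surface at z = 0. Lengths are in m, angles in rad, forces in N, time in s.
With the tool pointing down it reaches from about 0.275 to 0.85 m from the base axis. Payload 5.2 kg.
Tool frame: the origin (TCP) lies on the centre line of the jaws, within the pads' length; the fingertips stand 11 mm ahead of it and the grasp point (between the pads) lies 8 mm behind it (env.nose_length is the z of the fingertips in the tool frame, in m); z points along the fingers, y is the line along which they close (so a half turn about z gives the same grasp; the last joint's range is limited). The gripper opens to 85 mm and grips with 20 to 120 N. Pads are 22 mm wide; open, the fingers measure 114 mm over their backs; the gripper's body (76 mm by 85 mm) begins 54 mm behind the grasp point. The pads swing forward as they close: fully open they stand 13 mm farther back than shut.
Start: joints at [-1.539, 0.259, 1.535, -0, 1.348, -0.203], TCP at [0.128, -0.535, 0.212] pointing down, gripper open.
Joint ranges: [-3.14, 3.14], [-0.91, 2.08], [0.19, 2.58], [-1.22, 4.36], [0.22, 2.71], [-3.12, 3.12]. Speed limits (rad/s): [2.57, 2.57, 3.14, 3.14, 3.14, 3.14].

## Interface

Orientations are given as a rotation vector (axis times angle).
In Python, from plant import sensors, eyes, env gives the robot as it stands. The module is installed in compiled form; this text tells all that it offers.
- The arm moves only by the tool arm_command, never from a script. Its argument "motion" is a list of rows, each an object of numbers: "dx", "dy", "dz": the shift along the world's x, y, z in units of 25 mm (1.0 is 25 mm); "spin": the turn about the world's z in units of 6 degrees (1.0 is 6 degrees). A call has 1 to 20 rows; each row is the pose to reach, as a shift and turn from the pose commanded when the call began; what a row does not reach only later rows make up. A row lasts 1/12 s, in which the tool goes at most 41.7 mm and 7.16 degrees, less where a joint would pass 70% of its speed; a pose out of reach is approached as far as the arm can. A call with a gripper value outside its range is refused whole. "hand" is the opening, from -1 (shut) to 1 (fully open), set as the call begins (left out, the last holds). The fingers move at their own pace and stop on an object; the grip force is fixed at half the most. Time passes only in rows, so rows that repeat a pose let the fingers close. It gives the time, the measured TCP pose, the force, the opening and the grip force at its end, in the units of the state.
- sensors.observe(): the state, without advancing time (a new reading comes with each control period).
- eyes.grab_frame(name): name is "scene" or "top" or "wrist"; returns (picture, depth): 480x640x3 uint8, blue, green, red; 480x640 float32, m along the optical axis (not along the pixel's ray), 0 where there is no reading.
- eyes.calibration(name): a dict with "fx", "fy", "cx", "cy" (pixels), "view" (4x4, takes a point from world to camera coordinates); the wrist camera has in their place "tool_from_camera" (4x4, takes a point from camera to tool coordinates, whose origin is the TCP and whose axes are the flange's). Camera axes: x right, y up, looking along -z (the intrinsics and any distortion apply to the point x, -y, -z); pixel columns grow to the right and rows downward; lengths in m; the calibration is good to about 2 mm. A picture is of the moment at which its call begins: read the wrist's pose just before it. calibration takes no time and is no camera call.
- env.close_job(): hands the job in; it is judged then, once.
Trained networks look in the newest picture that a camera, given by its name, has taken for a name from the list of things; names that differ only in an ending like _2 or _b are one class to them, and where a whole thing is asked for, a point or a joint stands for the part that bears it (a point fixed in the world has none). Each returns a list of dicts, best first, with "conf" (0 to 1); they miss things now and then, are a little off and sometimes report something else, mostly with a low value. They report only what shows in the picture. A call takes as long as a camera call.
- eyes.search_frame(camera, query): "centre" ([column, row] in pixels, amid what is visible of it).
- eyes.pinpoint(camera, query): "centre" ([column, row] in pixels: a listed point, or the origin of a listed thing).
The state is a dict: "t": time; "q": joint angles; "qvel": joint speeds; "joint_efforts": joint torques, N m; "ee_pos": TCP position; "orientation": TCP orientation; "ft_force": force on the tool from outside, world axes, zero at the start; "moment": the same for the moment, N m; "width": finger opening in m; "gripper_force": force on a finger pad.
Only numpy, scipy, OpenCV 4.12 (cv2) and the standard library are available. Lean on these libraries where they do the work, as an engineer would, in place of code of your own. Each camera call takes 0.05 s, during which the arm holds its last target. There are 200 camera calls.

## Task

Get the parts stripped from the laptop ready for testing: lay each of the three cooling fans flat in the grey test tray of its own size (large, medium, small), and slide the drive module, connector end first, into the test dock's slot under the steel bar until it is fully home. Leave the speaker and the heat sink where they are, and let go of everything.

Things in the scene. Friction and masses are not known exactly. Their poses are not given: they have to be found in the camera images.
- fan_large: Loose large blower cooling fan: flat dark-metal housing 74 x 64 x 16 mm (own x, y, z), rounded at the -x end, with a square outlet at the +x end and a round black intake with a bright hub on top. The two straight sides, 64 mm apart along its y, are flat and gripped there at the middle. Origin: centre of the underside; z up.
- fan_medium: Loose medium blower cooling fan: flat dark-metal housing 60 x 50 x 16 mm (own x, y, z), rounded at the -x end, with a square outlet at the +x end and a round black intake with a bright hub on top. The two straight sides, 50 mm apart along its y, are flat and gripped there at the middle. Origin: centre of the underside; z up.
- fan_small: Loose small blower cooling fan: flat dark-metal housing 46 x 36 x 16 mm (own x, y, z), rounded at the -x end, with a square outlet at the +x end and a round black intake with a bright hub on top. The two straight sides, 36 mm apart along its y, are flat and gripped there at the middle. Origin: centre of the underside; z up.
- tray_large: The large of three shallow fixed grey test trays: outside 98 x 88 mm (own x, y), inside 90 x 80 mm, for the large fan with 8 mm to spare all round when their x axes are parallel (either way round). Floor 2 mm thick, rim 6 mm above the table (4 mm above the tray floor), walls 4 mm. Origin: centre of the underside, on the table.
- tray_medium: The medium of three shallow fixed grey test trays: outside 84 x 74 mm (own x, y), inside 76 x 66 mm, for the medium fan with 8 mm to spare all round when their x axes are parallel (either way round). Floor 2 mm thick, rim 6 mm above the table (4 mm above the tray floor), walls 4 mm. Origin: centre of the underside, on the table.
- tray_small: The small of three shallow fixed grey test trays: outside 70 x 60 mm (own x, y), inside 62 x 52 mm, for the small fan with 8 mm to spare all round when their x axes are parallel (either way round). Floor 2 mm thick, rim 6 mm above the table (4 mm above the tray floor), walls 4 mm. Origin: centre of the underside, on the table.
- drive: Loose drive module, a ribbed aluminium bar 80 x 24 x 12 mm lying flat, with a thinner green and gold connector tab (12 mm long, 20 mm wide, 4 mm thick) at its +x end, which points away from the robot at the start. Origin: on the underside, in the middle of the connector edge; from there it runs 80 mm along its own -x to its plain tail. z up.
- dock: Fixed dock. Origin on the table under the end stop's inner face; z up. Drive slides in along +x until its edge meets the stop (x = 0). In mm: green base 58 wide, 4 thick, x -88 to 8; white guides x -45 to 8, inner faces y = +-17, top 22; black stop, top 16; steel bar across, x -42 to -22, z 22 to 30, so slot 34 wide, 18 high. Fully home, 35 of the drive's tail lies on the base before the guides.
- speaker: Bystander: loose black speaker box 64 x 26 x 14 mm (own x, y, z). Origin: centre of the underside.
- heatsink: Bystander: loose finned aluminium heat sink on a copper base, 50 x 50 x 21 mm. Origin: centre of the underside.

How it is judged:
At the end, for the whole second after the job is handed in: Each fan rests flat on the floor of its own size of tray, centre within 15 mm of the tray's; the drive rests on the dock's base plate, connector end within 10 mm of the stop and of the slot's middle line, within 0.25 rad of its direction; speaker and heat sink within 30 mm of their start (horizontal distance between fan_large and tray_large below 0.015 m and z of fan_large in the frame of tray_large below 0.005 m and angle between each of fan_large, fan_medium, fan_small's own z axis and vertical below 0.08 rad and linear speed of each of fan_large, fan_medium, fan_small, drive below 0.02 m/s and horizontal distance between fan_medium and tray_medium below 0.015 m and z of fan_medium in the frame of tray_medium below 0.005 m and horizontal distance between fan_small and tray_small below 0.015 m and z of fan_small in the frame of tray_small below 0.005 m and x of drive in the frame of dock between -0.01 and 0.006 m and y of drive in the frame of dock between -0.01 and 0.01 m and z of drive in the frame of dock below 0.008 m and angle between the x axis of drive and the x axis of dock, either way round below 0.25 rad and angle between drive's own z axis and vertical below 0.1 rad and not (distance of speaker from where it was at the start of the episode above 0.03 m) and not (distance of heatsink from where it was at the start of the episode above 0.03 m)); the robot touches nothing.
It fails at once if the speaker is moved by more than 30 mm (distance of speaker from where it was at the start of the episode above 0.03 m).
It fails at once if the heat sink is moved by more than 30 mm (distance of heatsink from where it was at the start of the episode above 0.03 m).
It also fails if it takes over 104 s, if anything falls off the work surface, if the arm or the gripper's body presses on something with over 40 N, if the wrist force passes 120 N, or if a joint passes its speed limit or range.

## Working session

There is one attempt and no reset: what is moved stays moved. The work goes in short steps, Python scripts to look and compute and a tool call to move; the robot and the scene stay as the last step left them, time stands still between calls to the robot, and variables do not carry over. Pictures are saved under pics/ and viewed, at most 14 in all, crops included, and the job is handed in when it is done.

Besides the shell and the picture viewer there is one more tool, called in YAML: its name, and indented under it one key for each argument. arm_command: Moves the arm, as the interface text tells. Its arguments: {"type":"object","properties":{"motion":{"type":"array","items":{"type":"object","properties":{"dx":{"type":"number"},"dy":{"type":"number"},"dz":{"type":"number"},"spin":{"type":"number"}}}},"hand":{"type":"number"}},"required":["motion"]}

```bash
mkdir -p pics; cat > h.py <<'E'
import numpy as np, cv2
from plant import sensors, eyes, env
def world(cam,px,depth):
    c=eyes.calibration(cam); u,v=px; d=float(depth)
    p=np.array([(u-c['cx'])/c['fx']*d,-(v-c['cy'])/c['fy']*d,-d,1])
    return (np.linalg.inv(c['view'])@p)[:3]
def world_z(cam,px,z):
    a=world(cam,px,1.0); b=world(cam,px,2.0); s=(z-a[2])/(b[2]-a[2]); return a+s*(b-a)
def cloud(cam,depth):
    c=eyes.calibration(cam); v,u=np.mgrid[0:480,0:640]; d=depth
    p=np.stack([(u-c['cx'])/c['fx']*d,-(v-c['cy'])/c['fy']*d,-d,np.ones_like(d)],-1)
    return (p@np.linalg.inv(c['view']).T)[...,:3]
E
python3 - <<'E'
from h import *
s=sensors.observe();print(s['t'],s['ee_pos'],s['orientation'],s['width'],env.nose_length)
for n in ['top','scene']:
    im,d=eyes.grab_frame(n);cv2.imwrite(f'pics/{n}0.png',im);np.save(f'{n}0.npy',d)
    c=eyes.calibration(n);print(n,c['fx'],c['cx'],c['cy'],np.round(np.linalg.inv(c['view']),3).tolist(),c.keys())
np.save('top0im.npy',im)
d=np.load('top0.npy')
for q in ['fan_large','fan_medium','fan_small','tray_large','tray_medium','tray_small','drive','dock','speaker','heatsink']:
    r=eyes.pinpoint('top',q)[:3]
    print(q,[(round(x['conf'],2),np.round(x['centre']).tolist(),np.round(world_z('top',x['centre'],0.0),3).tolist()) for x in r])
E
```

```text
0.0 [ 0.12797408 -0.53430203  0.2109485 ] [-3.11808189e+00 -3.67750795e-01 -2.49260976e-04] 0.08519362165731459 0.011
top 602.9289391568778 332.66539331818797 233.40687331988528 [[-0.016, 0.994, -0.108, 0.421], [-1.0, -0.016, 0.006, 0.016], [0.004, 0.108, 0.994, 1.136], [0.0, 0.0, 0.0, 1.0]] dict_keys(['fx', 'fy', 'cx', 'cy', 'view'])
scene 506.55328427637653 319.1635437209713 253.0030226821328 [[0.703, -0.512, 0.494, 1.052], [0.711, 0.492, -0.502, -0.523], [0.014, 0.705, 0.71, 0.764], [0.0, 0.0, 0.0, 1.0]] dict_keys(['fx', 'fy', 'cx', 'cy', 'view'])
fan_large [(0.91, [298.0, 270.0], [0.476, 0.075, 0.0])]
fan_medium [(0.88, [381.0, 190.0], [0.626, -0.084, 0.0])]
fan_small [(0.8, [456.0, 195.0], [0.615, -0.226, 0.0])]
tray_large [(0.84, [221.0, 276.0], [0.468, 0.222, 0.0])]
tray_medium [(0.91, [220.0, 193.0], [0.625, 0.224, 0.0])]
tray_small [(0.93, [455.0, 264.0], [0.482, -0.219, 0.0])]
drive [(0.8, [132.0, 232.0], [0.553, 0.39, 0.0])]
dock [(0.89, [543.0, 232.0], [0.542, -0.389, 0.0])]
speaker [(0.71, [375.0, 269.0], [0.476, -0.069, 0.0])]
heatsink [(0.8, [309.0, 195.0], [0.619, 0.054, 0.0]), (0.66, [218.0, 193.0], [0.626, 0.227, 0.0])]
```

View pics/top0.png

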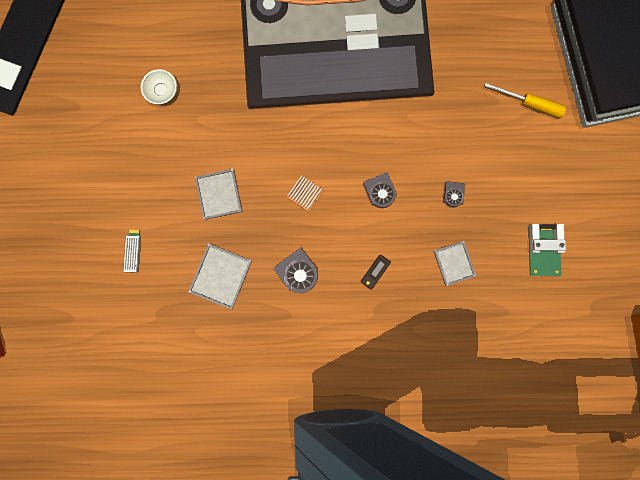

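View pics/scene0.png

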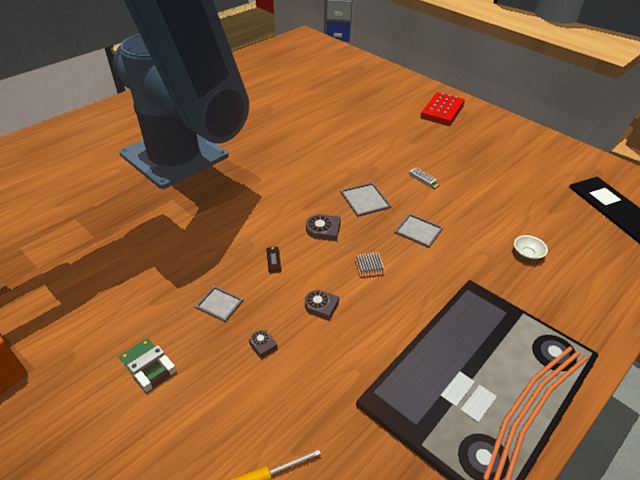

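The top view shows the fans at (298,270), (381,190) and (455,195), the trays at (220,276), (219,194) and (455,264), the drive at (132,250) and the dock at (546,248). Its open mouth faces the robot, since the green base is at the lower end. Next I'll fit silhouettes to get precise poses.

```bash
cat > fit.py <<'E'
from h import *
from scipy.optimize import minimize
def box(x0,x1,y0,y1,z0,z1): return np.array([[x,y,z] for x in(x0,x1) for y in(y0,y1) for z in(z0,z1)])/1000.
def fan(L,W):
    r=W/2; a=np.linspace(np.pi/2,1.5*np.pi,25); c=-L/2+r
    o=np.r_[np.c_[c+r*np.cos(a),r*np.sin(a)],[[L/2,-r],[L/2,r]]]
    return [np.r_[np.c_[o,0*o[:,0]],np.c_[o,0*o[:,0]+16]]/1000.]
def tray(a,b): return [box(-a/2,a/2,-b/2,b/2,0,6)]
M=dict(fan_large=fan(74,64),fan_medium=fan(60,50),fan_small=fan(46,36),tray_large=tray(98,88),tray_medium=tray(84,74),tray_small=tray(70,60),
 drive=[box(-80,-12,-12,12,0,12),box(-12,0,-10,10,4,8)],dock=[box(-88,8,-29,29,0,4),box(-45,8,-27,27,0,22),box(-42,-22,-29,29,22,30)],
 speaker=[box(-32,32,-13,13,0,14)],heatsink=[box(-25,25,-25,25,0,21)])
S=4
def proj(c,P):
    q=np.c_[P,np.ones(len(P))]@c['view'].T
    return np.c_[c['fx']*q[:,0]/-q[:,2]+c['cx'], c['fy']*q[:,1]/q[:,2]+c['cy']]
def render(c,parts,p,off,sz,z=0):
    R=np.array([[np.cos(p[2]),-np.sin(p[2]),0],[np.sin(p[2]),np.cos(p[2]),0],[0,0,1]])
    m=np.zeros((sz*S,sz*S),np.uint8)
    for P in parts:
        u=(proj(c,P@R.T+[p[0],p[1],z])-off+.5)*S-.5
        cv2.fillPoly(m,[np.round(cv2.convexHull(u.astype(np.float32))*16).astype(np.int32)],255,shift=4)
    return cv2.resize(m,(sz,sz),interpolation=cv2.INTER_AREA)/255.
def mask(im):
    h=cv2.cvtColor(im,cv2.COLOR_BGR2HSV).astype(int)
    return ((h[...,1]<110)|(h[...,0]>30)|((h[...,0]>22)&(h[...,1]>120))).astype(np.uint8)
def fit(cam,im,name,px,yaws,z=0,sz=90):
    c=eyes.calibration(cam); off=np.round(px)-sz//2; x0,y0=off.astype(int)
    m=mask(im)[y0:y0+sz,x0:x0+sz].astype(float)
    n,l,st,ce=cv2.connectedComponentsWithStats(cv2.morphologyEx(m.astype(np.uint8),cv2.MORPH_CLOSE,np.ones((5,5))))
    k=[i for i in range(1,n) if st[i,4]>40]; b=min(k,key=lambda i:np.hypot(*(ce[i]-sz/2)) ); m=((l==b)).astype(float)
    w=world_z(cam,ce[b]+off,z+.008)[:2]
    f=lambda p:np.abs(render(c,M[name],[p[0]/100,p[1]/100,p[2]/10],off,sz,z)-m).sum()/m.sum()
    best=[]
    sh=np.mean(np.vstack(M[name]),0)
    for a in yaws:
        d=np.array([np.cos(a)*sh[0],np.sin(a)*sh[0]])
        q=np.r_[(w-d)*100,a*10]
        r=minimize(f,q,method='Nelder-Mead',options=dict(initial_simplex=q+np.r_[np.zeros((1,3)),np.diag([.6,.6,2])],maxiter=150))
        best.append((r.fun,r.x/[100,100,10]))
    best.sort(key=lambda t:t[0]); return best
E
cat > run.py <<'E'
from fit import *
im=cv2.imread('pics/top0.png')
px=dict(fan_large=(298,270),fan_medium=(381,190),fan_small=(455,195),tray_large=(220,276),tray_medium=(219,194),tray_small=(455,264),drive=(132,251),dock=(546,248),speaker=(375,271),heatsink=(305,193))
out={}
ov=cv2.resize(im,None,fx=2,fy=2)
for n in px:
    full=np.arange(8)*np.pi/4; y={'drive':[-.2,.2],'dock':[-.2,.2]}.get(n,full[:4] if n[0] in 'tsh' else full)
    b=fit('top',im,n,px[n],y); out[n]=b[0][1].tolist()
    print(n,[(round(e,3),np.round(p,4).tolist()) for e,p in b[:2]])
    c=eyes.calibration('top'); p=b[0][1]; R=np.array([[np.cos(p[2]),-np.sin(p[2]),0],[np.sin(p[2]),np.cos(p[2]),0],[0,0,1]])
    for P in M[n]:
        u=proj(c,P@R.T+[p[0],p[1],0]); cv2.polylines(ov,[np.round(cv2.convexHull(u.astype(np.float32))*2+.5).astype(int)],True,(0,255,0),1)
    u=proj(c,np.array([[p[0],p[1],0],[p[0]+.03*np.cos(p[2]),p[1]+.03*np.sin(p[2]),0]]));cv2.line(ov,*[tuple(int(t) for t in w*2) for w in u],(0,0,255),1)
import json;json.dump(out,open('poses.json','w'))
cv2.imwrite('pics/ov0.png',ov[300:640,230:1150][:, :][:, 0:])
ov=ov[310:630,220:1150];cv2.imwrite('pics/ov0.png',cv2.resize(ov,(800,275)))
E
python3 run.py
```

```text
fan_large [(np.float64(0.03), [0.4699, 0.0751, 0.6292]), (np.float64(0.032), [0.4697, 0.075, 0.6364])]
fan_medium [(np.float64(0.068), [0.6223, -0.0831, 0.3651]), (np.float64(0.173), [0.6252, -0.0817, 3.4934])]
fan_small [(np.float64(0.099), [0.6144, -0.2209, 6.1606]), (np.float64(0.101), [0.6144, -0.221, -0.1476])]
tray_large [(np.float64(0.02), [0.4676, 0.2228, -0.3948]), (np.float64(0.02), [0.4676, 0.2228, 2.7477])]
tray_medium [(np.float64(0.024), [0.6238, 0.2265, 0.2023]), (np.float64(0.024), [0.6238, 0.2266, 0.2025])]
tray_small [(np.float64(0.028), [0.4849, -0.2184, 0.2981]), (np.float64(0.029), [0.4849, -0.2187, 0.2956])]
drive [(np.float64(0.065), [0.5576, 0.3852, -0.0604]), (np.float64(0.102), [0.5589, 0.387, -0.0096])]
dock [(np.float64(0.033), [0.5467, -0.392, -0.0379]), (np.float64(0.034), [0.5467, -0.391, -0.0285])]
speaker [(np.float64(0.142), [0.4707, -0.0688, -0.6565]), (np.float64(0.144), [0.4712, -0.069, 2.524])]
heatsink [(np.float64(0.267), [0.6217, 0.0619, 0.9588]), (np.float64(0.267), [0.6217, 0.0619, 2.5296])]
```

View pics/ov0.png

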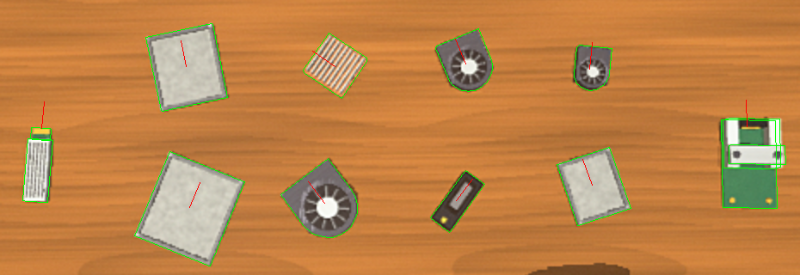

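arm_command:
  motion:
    - {"dx": 13.68, "dy": 24.38, "dz": -3, "spin": 3.77}
    - {"dx": 13.68, "dy": 24.38, "dz": -3, "spin": 3.77}
    - {"dx": 13.68, "dy": 24.38, "dz": -3, "spin": 3.77}
    - {"dx": 13.68, "dy": 24.38, "dz": -3, "spin": 3.77}
    - {"dx": 13.68, "dy": 24.38, "dz": -3, "spin": 3.77}
    - {"dx": 13.68, "dy": 24.38, "dz": -3, "spin": 3.77}
    - {"dx": 13.68, "dy": 24.38, "dz": -3, "spin": 3.77}
    - {"dx": 13.68, "dy": 24.38, "dz": -3, "spin": 3.77}
    - {"dx": 13.68, "dy": 24.38, "dz": -3, "spin": 3.77}
    - {"dx": 13.68, "dy": 24.38, "dz": -3, "spin": 3.77}
    - {"dx": 13.68, "dy": 24.38, "dz": -3, "spin": 3.77}
    - {"dx": 13.68, "dy": 24.38, "dz": -3, "spin": 3.77}
    - {"dx": 13.68, "dy": 24.38, "dz": -3, "spin": 3.77}
    - {"dx": 13.68, "dy": 24.38, "dz": -3, "spin": 3.77}
    - {"dx": 13.68, "dy": 24.38, "dz": -3, "spin": 3.77}
    - {"dx": 13.68, "dy": 24.38, "dz": -3, "spin": 3.77}
    - {"dx": 13.68, "dy": 24.38, "dz": -3, "spin": 3.77}
    - {"dx": 13.68, "dy": 24.38, "dz": -3, "spin": 3.77}
    - {"dx": 13.68, "dy": 24.38, "dz": -3, "spin": 3.77}
    - {"dx": 13.68, "dy": 24.38, "dz": -3, "spin": 3.77}

```text
t: 2.27
ee_pos: [0.4696, 0.0746, 0.1366]
orientation: [2.986, 0.975, -0.001]
ft_force: [-0.4, -0.7, 0.5]
width: 0.0856
gripper_force: 0.0
```

```bash
cat > st.py <<'E'
from h import *
from scipy.spatial.transform import Rotation as Ro
def st():
    s=sensors.observe(); R=Ro.from_rotvec(s['orientation']).as_matrix()
    return s,R,np.degrees(np.arctan2(R[1,1],R[0,1]))%180
if __name__=='__main__':
    s,R,y=st(); print(round(s['t'],2),np.round(s['ee_pos'],4),'close',round(y,2),'tilt',np.round(R[:,2],3),'f',np.round(s['ft_force'],1),'w',round(s['width'],4),round(s['gripper_force'],1),np.round(s['q'],2))
E
python3 st.py; python3 - <<'E'
from st import *
s,R,y=st()
im,d=eyes.grab_frame('wrist');cv2.imwrite('pics/w1.png',im)
c=eyes.calibration('wrist');print(np.round(c['tool_from_camera'],3).tolist(),c['fx'])
v,u=np.mgrid[0:480,0:640]
P=np.stack([(u-c['cx'])/c['fx']*d,-(v-c['cy'])/c['fy']*d,-d,np.ones_like(d)],-1)@np.array(c['tool_from_camera']).T
np.save('w1.npy',P[...,:3])
near=(d>0)&(P[...,2]<.03)
print(near.sum())
if near.sum():
    q=P[near];print(np.round(q[:,:3].min(0),3),np.round(q[:,:3].max(0),3))
E
```

```text
2.27 [0.4696 0.0746 0.1366] close 126.14 tilt [-0.001 -0.    -1.   ] f [-0.4 -0.7  0.5] w 0.0856 0.0 [-0.08  0.19  1.82 -0.    1.13  0.86]
[[-0.0, 0.955, 0.298, 0.075], [1.0, 0.001, -0.001, 0.0], [-0.002, 0.298, -0.955, -0.162], [0.0, 0.0, 0.0, 1.0]] 408.3404384778565
52413
[-0.013 -0.074 -0.112] [ 0.02   0.075 -0.032]
```

View pics/w1.png

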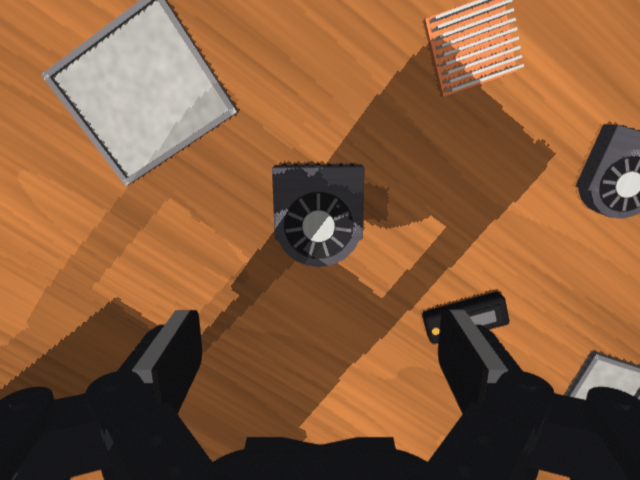

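```bash
python3 - <<'E'
import numpy as np
P=np.load('w1.npy')
for u,v in [(185,318),(192,314),(195,330),(165,340),(190,370),(175,400),(450,318),(120,400)]: print(u,v,np.round(P[v,u],3))
E
```

```text
185 318 [ 0.01  -0.044 -0.042]
192 314 [ 0.01  -0.042 -0.04 ]
195 330 [ 0.004 -0.042 -0.039]
165 340 [ 0.011 -0.045 -0.056]
190 370 [-0.007 -0.042 -0.047]
175 400 [-0.007 -0.043 -0.061]
450 318 [ 0.01   0.043 -0.042]
120 400 [ 0.011 -0.046 -0.083]
```

```bash
python3 - <<'E'
import numpy as np
P=np.load('w1.npy')
for u,v in [(250,100),(400,170),(320,180),(420,400)]: print(u,v,np.round(P[v,u],3))
b=(P[...,2]<.0)&(P[...,0]<.02)&(P[...,0]>-.02)&(abs(P[...,1])<.06)
print(b.sum(),np.percentile(P[b][:,2],[50,99,100]))
E
```

```text
250 100 [ 0.082 -0.048  0.137]
400 170 [0.033 0.06  0.137]
320 180 [0.029 0.001 0.119]
420 400 [-0.167  0.089  0.136]
41700 [-0.08905717 -0.03722498 -0.031894  ]
```

```bash
python3 - <<'E'
from st import *
s,R,y=st()
im,d=eyes.grab_frame('scene');cv2.imwrite('pics/s1.png',im)
W=cloud('scene',d); T=(W-s['ee_pos'])@R
b=(d>0)&(abs(T[...,0])<.02)&(abs(T[...,1])<.06)&(T[...,2]<.1)
print(b.sum(),np.percentile(T[b][:,2],[0,50,90,99,100]))
v,u=np.where(b);print(u.min(),u.max(),v.min(),v.max())
cv2.imwrite('pics/s1c.png',cv2.resize(im[v.min()-30:v.max()+50,u.min()-50:u.max()+50],None,fx=4,fy=4)[:600,:800])
E
```

```text
3420 [-0.36485168 -0.23986627 -0.11996422 -0.04070121 -0.03171248]
309 338 0 182Traceback (most recent call last):
  File "<stdin>", line 8, in <module>
cv2.error: OpenCV(4.12.0) /io/opencv/modules/imgproc/src/resize.cpp:4208: error: (-215:Assertion failed) !ssize.empty() in function 'resize'
```

arm_command:
  motion:
    - {"dz": -1.6}
    - {"dz": -3.2}
    - {"dz": -4.2}
    - {"dz": -4.7}
    - {"dz": -4.95}
    - {"dz": -4.95}
    - {"dz": -4.95}

```text
invalid input
```

```bash
cat > tip.py <<'E'
from st import *
import sys
s,R,y=st()
im,d=eyes.grab_frame('wrist');cv2.imwrite('pics/%s.png'%sys.argv[1],im)
c=eyes.calibration('wrist')
v,u=np.mgrid[0:480,0:640]
P=(np.stack([(u-c['cx'])/c['fx']*d,-(v-c['cy'])/c['fy']*d,-d,np.ones_like(d)],-1)@np.array(c['tool_from_camera']).T)[...,:3]
h=s['ee_pos'][2]
b=(d>0)&(abs(P[...,0])<.02)&(abs(P[...,1])<.06)&(abs(P[...,1])>s['width']/2-.002)&(v>270)
q=np.sort(P[b][:,2]); print('z pct',np.round(np.percentile(q,[50,90,95,98,99,100]),4),'table',h)
for u,v in [(185,318),(192,314),(198,330),(450,318)]: print(u,v,np.round(P[v,u],3))
E
python3 st.py;python3 tip.py w2
```

```text
2.37 [0.4696 0.0737 0.1369] close 126.0 tilt [-0. -0. -1.] f [-0.1  0.3 -0.3] w 0.0854 0.0 [-0.08  0.19  1.82 -0.    1.13  0.86]
z pct [-0.0784 -0.0461 -0.0411 -0.0374 -0.0357 -0.032 ] table 0.1369208476844889
185 318 [ 0.01  -0.044 -0.042]
192 314 [ 0.01  -0.043 -0.038]
198 330 [ 0.002 -0.042 -0.035]
450 318 [ 0.011  0.043 -0.043]
```

View pics/w2.png

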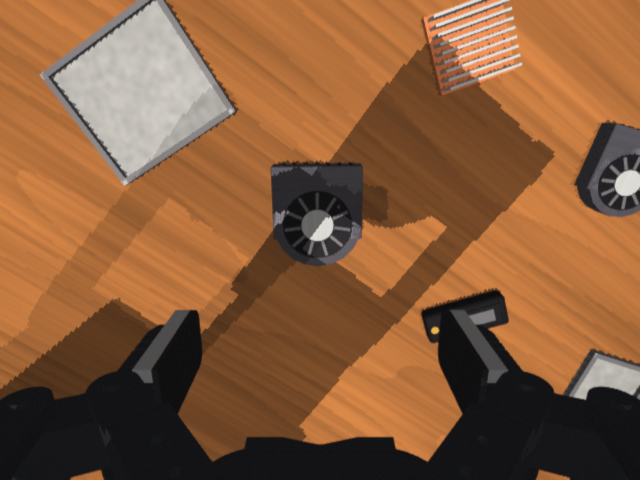

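arm_command:
  motion:
    - {"dx": 0, "dy": 0, "dz": -1.6, "spin": 0}
    - {"dx": 0, "dy": 0, "dz": -3.2, "spin": 0}
    - {"dx": 0, "dy": 0, "dz": -4.2, "spin": 0}
    - {"dx": 0, "dy": 0, "dz": -4.7, "spin": 0}
    - {"dx": 0, "dy": 0, "dz": -4.95, "spin": 0}
    - {"dx": 0, "dy": 0, "dz": -4.95, "spin": 0}

```text
t: 2.92
ee_pos: [0.4691, 0.0736, 0.0122]
orientation: [-2.987, -0.97, 0.003]
ft_force: [-0.1, 0.2, -0.2]
width: 0.0856
gripper_force: 0.0
```

```bash
python3 st.py;python3 tip.py w3
```

```text
2.92 [0.4691 0.0736 0.0122] close 125.96 tilt [-0.002  0.    -1.   ] f [-0.1  0.2 -0.2] w 0.0856 0.0 [-0.08  0.37  1.95 -0.    0.82  0.86]
z pct [-0.0702  0.0115  0.012   0.0124  0.0126  0.014 ] table 0.012175632395515265
185 318 [ 0.01  -0.044 -0.042]
192 314 [ 0.01  -0.042 -0.04 ]
198 330 [ 0.001 -0.042 -0.034]
450 318 [ 0.01   0.043 -0.043]
```

arm_command:
  motion:
    - {"dx": 0, "dy": 0, "dz": -0.16, "spin": 0}
    - {"dx": 0, "dy": 0, "dz": -0.32, "spin": 0}
    - {"dx": 0, "dy": 0, "dz": -0.44, "spin": 0}
    - {"dx": 0, "dy": 0, "dz": -0.44, "spin": 0}

```text
t: 3.3
ee_pos: [0.47, 0.0746, 0.0021]
orientation: [2.987, 0.973, 0.0]
ft_force: [0.4, 0.3, 0.1]
width: 0.0855
gripper_force: 0.0
```

```bash
python3 st.py; python3 - <<'E'
from st import *
s,R,y=st()
im,d=eyes.grab_frame('scene')
cv2.imwrite('pics/s2.png',cv2.resize(im[100:280,220:440],None,fx=3.3,fy=3.3,interpolation=cv2.INTER_CUBIC))
W=cloud('scene',d); T=(W-s['ee_pos'])@R
b=(d>0)&(abs(T[...,0])<.02)&(abs(T[...,1])>.04)&(abs(T[...,1])<.06)
print(np.sort(np.round(T[b][:,2],3))[::-1][::25][:30])
E
```

```text
3.3 [0.47   0.0746 0.0021] close 126.08 tilt [ 0. -0. -1.] f [0.4 0.3 0.1] w 0.0855 0.0 [-0.08  0.39  1.96 -0.    0.79  0.86]
[ 0.007  0.004  0.003  0.002  0.002  0.001 -0.034 -0.043 -0.05  -0.055
 -0.064 -0.089 -0.127 -0.133 -0.136 -0.174 -0.215 -0.226 -0.25  -0.294
 -0.324 -0.328 -0.333 -0.352 -0.359 -0.364 -0.369 -0.373 -0.377 -0.381]
```

View pics/s2.png

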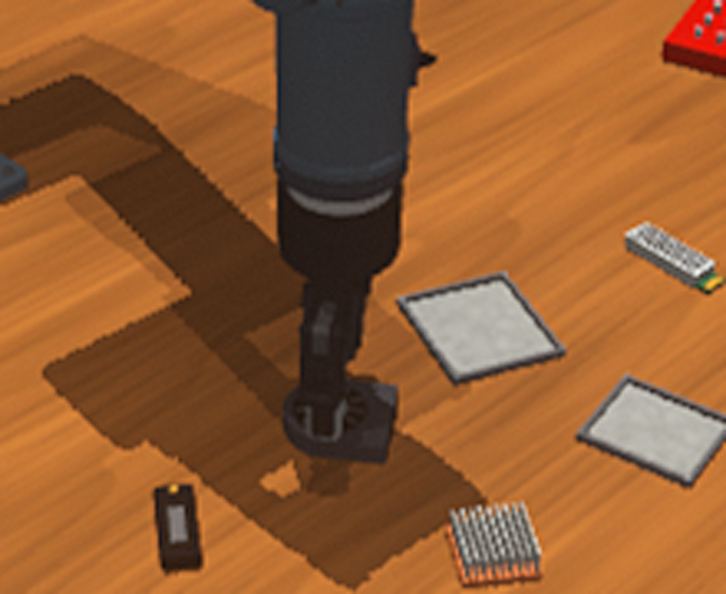

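The fingertips end about 32 mm behind the reported TCP when open, at z about 0.036 here, and nothing is touching. I'll go lower with care.

arm_command:
  motion:
    - {"dx": 0, "dy": 0, "dz": -0.25, "spin": 0}
    - {"dx": 0, "dy": 0, "dz": -0.5, "spin": 0}
    - {"dx": 0, "dy": 0, "dz": -0.7, "spin": 0}
    - {"dx": 0, "dy": 0, "dz": -0.7, "spin": 0}

```text
t: 3.68
ee_pos: [0.469, 0.0747, -0.0167]
orientation: [-2.986, -0.972, 0.003]
ft_force: [1.5, -0.2, -0.3]
width: 0.0854
gripper_force: 0.0
```

```bash
python3 st.py; python3 tip.py w4
```

```text
3.68 [ 0.469   0.0747 -0.0167] close 126.07 tilt [-0.002  0.    -1.   ] f [ 1.5 -0.2 -0.3] w 0.0854 0.0 [-0.08  0.42  1.98  0.    0.75  0.86]
z pct [-0.0674 -0.0172 -0.0168 -0.0164 -0.0162 -0.0153] table -0.016702753251316295
185 318 [ 0.01  -0.044 -0.043]
192 314 [ 0.01  -0.042 -0.039]
198 330 [ 0.001 -0.042 -0.035]
450 318 [ 0.01   0.043 -0.043]
```

View pics/w4.png

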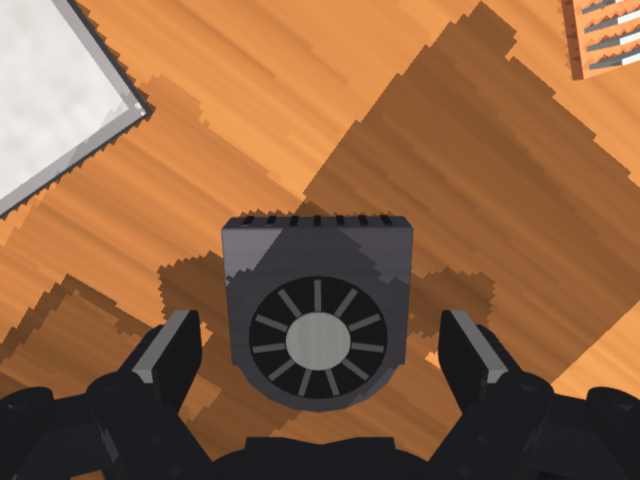

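arm_command:
  motion:
    - {"dx": 0, "dy": 0, "dz": -0.2, "spin": 0}
    - {"dx": 0, "dy": 0, "dz": -0.3, "spin": 0}
    - {"dx": 0, "dy": 0, "dz": -0.3, "spin": 0}

```text
t: 3.98
ee_pos: [0.4696, 0.0746, -0.0235]
orientation: [-2.987, -0.973, 0.001]
ft_force: [0.2, -0.1, -0.1]
width: 0.0856
gripper_force: 0.0
```

arm_command:
  hand: -1
  motion:
    - {"dx": 0, "dy": 0, "dz": 0, "spin": 0}
    - {"dx": 0, "dy": 0, "dz": 0, "spin": 0}
    - {"dx": 0, "dy": 0, "dz": 0, "spin": 0}
    - {"dx": 0, "dy": 0, "dz": 0, "spin": 0}
    - {"dx": 0, "dy": 0, "dz": 0, "spin": 0}
    - {"dx": 0, "dy": 0, "dz": 0, "spin": 0}
    - {"dx": 0, "dy": 0, "dz": 0, "spin": 0}
    - {"dx": 0, "dy": 0, "dz": 0, "spin": 0}

```text
t: 4.65
ee_pos: [0.4703, 0.0746, -0.0225]
orientation: [2.987, 0.973, 0.001]
ft_force: [-0.9, -0.0, 6.5]
width: 0.0626
gripper_force: 66.0
```

```bash
python3 st.py; python3 tip.py w5
```

```text
4.65 [ 0.4703  0.0746 -0.0225] close 126.07 tilt [ 0.001 -0.    -1.   ] f [-0.9 -0.   6.5] w 0.0626 66.0 [-0.08  0.43  1.98  0.    0.73  0.86]
z pct [-0.0784 -0.0231 -0.0227 -0.0223 -0.0221 -0.0207] table -0.02248435832514853
185 318 [-0.    -0.051 -0.023]
192 314 [ 0.001 -0.048 -0.022]
198 330 [ 0.011 -0.037 -0.051]
450 318 [-0.001  0.05  -0.023]
```

arm_command:
  motion:
    - {"dx": 0, "dy": 0, "dz": 0.8, "spin": 0}
    - {"dx": 0, "dy": 0, "dz": 1.6, "spin": 0}
    - {"dx": 0, "dy": 0, "dz": 2.0, "spin": -1}
    - {"dx": -0.09, "dy": 1, "dz": 2.0, "spin": -2}
    - {"dx": -0.09, "dy": 2, "dz": 2.0, "spin": -3}
    - {"dx": -0.09, "dy": 3, "dz": 2.0, "spin": -4}
    - {"dx": -0.09, "dy": 4, "dz": 2.0, "spin": -5}
    - {"dx": -0.09, "dy": 5, "dz": 2.0, "spin": -6}
    - {"dx": -0.09, "dy": 5.5, "dz": 2.0, "spin": -7}
    - {"dx": -0.09, "dy": 5.91, "dz": 2.0, "spin": -8}
    - {"dx": -0.09, "dy": 5.91, "dz": 2.0, "spin": -9}
    - {"dx": -0.09, "dy": 5.91, "dz": 2.0, "spin": -9.78}
    - {"dx": -0.09, "dy": 5.91, "dz": 1.4, "spin": -9.78}
    - {"dx": -0.09, "dy": 5.91, "dz": 0.9, "spin": -9.78}
    - {"dx": -0.09, "dy": 5.91, "dz": 0.5, "spin": -9.78}
    - {"dx": -0.09, "dy": 5.91, "dz": 0.5, "spin": -9.78}
    - {"dx": -0.09, "dy": 5.91, "dz": 0.5, "spin": -9.78}

```text
t: 6.12
ee_pos: [0.4671, 0.2221, -0.0111]
orientation: [3.08, -0.616, -0.003]
ft_force: [-0.2, 0.4, -0.8]
width: 0.0628
gripper_force: 65.9
```

```bash
python3 st.py; python3 tip.py w6
```

```text
6.12 [ 0.4671  0.2221 -0.0111] close 67.39 tilt [-0.002 -0.    -1.   ] f [-0.2  0.4 -0.8] w 0.0628 65.9 [0.23 0.46 1.87 0.   0.81 2.19]
z pct [-0.0788 -0.0167 -0.0115 -0.011  -0.0107 -0.0095] table -0.011069292073733986
185 318 [-0.006 -0.055 -0.01 ]
192 314 [-0.004 -0.052 -0.011]
198 330 [ 0.011 -0.037 -0.051]
450 318 [-0.006  0.055 -0.011]
```

View pics/w6.png

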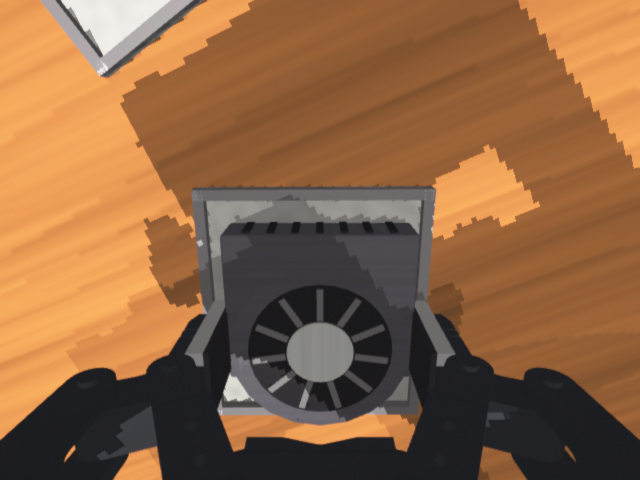

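The large fan sits centred and aligned over its tray. At this width the fingers overlap the rim, so I'll release with the tips just above it.

arm_command:
  motion:
    - {"dx": 0, "dy": 0, "dz": -0.1, "spin": 0}
    - {"dx": 0, "dy": 0, "dz": -0.19, "spin": 0}
    - {"dx": 0, "dy": 0, "dz": -0.19, "spin": 0}
    - {"dx": 0, "dy": 0, "dz": -0.19, "spin": 0}

```text
t: 6.5
ee_pos: [0.4678, 0.2224, -0.015]
orientation: [-3.081, 0.616, -0.0]
ft_force: [0.2, 0.1, -0.8]
width: 0.0629
gripper_force: 65.9
```

arm_command:
  hand: 1
  motion:
    - {"dx": 0, "dy": 0, "dz": 0, "spin": 0}
    - {"dx": 0, "dy": 0, "dz": 0, "spin": 0}
    - {"dx": 0, "dy": 0, "dz": 0, "spin": 0}
    - {"dx": 0, "dy": 0, "dz": 0, "spin": 0}
    - {"dx": 0, "dy": 0, "dz": 0, "spin": 0}
    - {"dx": 0, "dy": 0, "dz": 0, "spin": 0}
    - {"dx": 0, "dy": 0, "dz": 1, "spin": 0}
    - {"dx": 0, "dy": 0, "dz": 2, "spin": 0}
    - {"dx": 0, "dy": 0, "dz": 3.6, "spin": 0}
    - {"dx": 0, "dy": 0, "dz": 3.6, "spin": 0}
    - {"dx": 0, "dy": 0, "dz": 3.6, "spin": 0}

```text
t: 7.42
ee_pos: [0.4698, 0.2229, 0.0772]
orientation: [-3.078, 0.615, -0.008]
ft_force: [-0.4, -0.5, -0.3]
width: 0.0856
gripper_force: 0.0
```

```bash
python3 st.py; python3 tip.py w7
```

```text
7.42 [0.4698 0.2229 0.0772] close 67.4 tilt [ 0.006  0.001 -1.   ] f [-0.4 -0.5 -0.3] w 0.0856 0.0 [0.23 0.33 1.79 0.   1.01 2.19]
z pct [-0.0783 -0.046  -0.0408 -0.0369 -0.0353  0.0735] table 0.07724190518290272
185 318 [ 0.076  0.001 -0.162]
192 314 [ 0.011 -0.042 -0.04 ]
198 330 [ 0.002 -0.042 -0.035]
450 318 [ 0.011  0.044 -0.042]
```

View pics/w7.png

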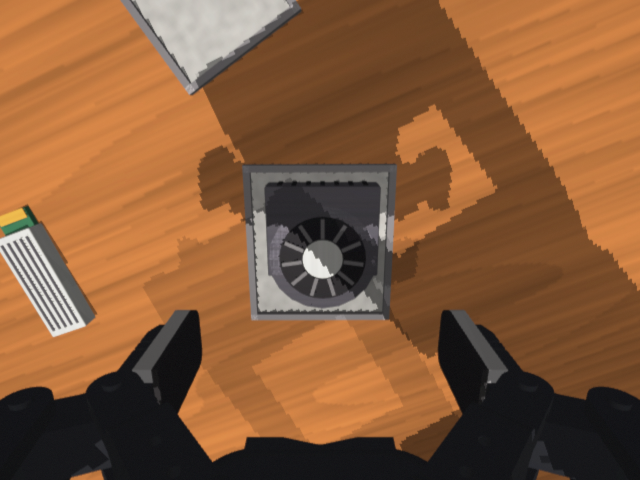

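The large fan lies flat and centred in its tray. Next is the medium fan.

arm_command:
  motion:
    - {"dx": 6.18, "dy": -12.24, "dz": 0, "spin": 7.25}
    - {"dx": 6.18, "dy": -12.24, "dz": 0, "spin": 7.25}
    - {"dx": 6.18, "dy": -12.24, "dz": 0, "spin": 7.25}
    - {"dx": 6.18, "dy": -12.24, "dz": 0, "spin": 7.25}
    - {"dx": 6.18, "dy": -12.24, "dz": 0, "spin": 7.25}
    - {"dx": 6.18, "dy": -12.24, "dz": 0, "spin": 7.25}
    - {"dx": 6.18, "dy": -12.24, "dz": 0, "spin": 7.25}
    - {"dx": 6.18, "dy": -12.24, "dz": 0, "spin": 7.25}
    - {"dx": 6.18, "dy": -12.24, "dz": 0, "spin": 7.25}
    - {"dx": 6.18, "dy": -12.24, "dz": 0, "spin": 7.25}
    - {"dx": 6.18, "dy": -12.24, "dz": 0, "spin": 7.25}
    - {"dx": 6.18, "dy": -12.24, "dz": 0, "spin": 7.25}
    - {"dx": 6.18, "dy": -12.24, "dz": -1, "spin": 7.25}
    - {"dx": 6.18, "dy": -12.24, "dz": -2, "spin": 7.25}
    - {"dx": 6.18, "dy": -12.24, "dz": -2.8, "spin": 7.25}
    - {"dx": 6.18, "dy": -12.24, "dz": -3.3, "spin": 7.25}
    - {"dx": 6.18, "dy": -12.24, "dz": -3.6, "spin": 7.25}
    - {"dx": 6.18, "dy": -12.24, "dz": -3.6, "spin": 7.25}
    - {"dx": 6.18, "dy": -12.24, "dz": -3.6, "spin": 7.25}

```text
t: 9.05
ee_pos: [0.6223, -0.083, -0.0149]
orientation: [-3.089, -0.571, -0.0]
ft_force: [0.6, -0.5, 0.1]
width: 0.0854
gripper_force: 0.0
```

```bash
python3 st.py; python3 tip.py w8
```

```text
9.05 [ 0.6223 -0.083  -0.0149] close 110.94 tilt [ 0.  0. -1.] f [ 0.6 -0.5  0.1] w 0.0854 0.0 [-0.31  0.62  1.58  0.    0.94  0.9 ]
z pct [-0.0674 -0.0153 -0.0149 -0.0146 -0.0144 -0.0134] table -0.014899848929100068
185 318 [ 0.01  -0.044 -0.042]
192 314 [ 0.01  -0.042 -0.039]
198 330 [ 0.002 -0.042 -0.036]
450 318 [ 0.011  0.043 -0.043]
```

View pics/w8.png

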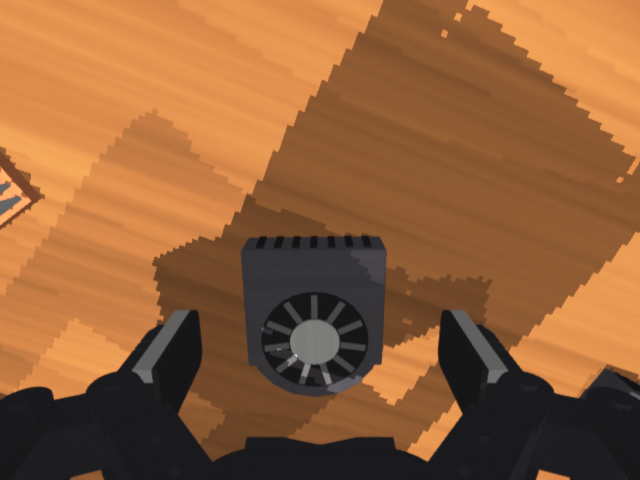

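arm_command:
  hand: -1
  motion:
    - {"dx": 0, "dy": 0, "dz": 0, "spin": 0}
    - {"dx": 0, "dy": 0, "dz": 0, "spin": 0}
    - {"dx": 0, "dy": 0, "dz": 0, "spin": 0}
    - {"dx": 0, "dy": 0, "dz": 0, "spin": 0}
    - {"dx": 0, "dy": 0, "dz": 0, "spin": 0}
    - {"dx": 0, "dy": 0, "dz": 0, "spin": 0}
    - {"dx": 0, "dy": 0, "dz": 0, "spin": 0}
    - {"dx": 0, "dy": 0, "dz": 0, "spin": 0}
    - {"dx": 0, "dy": 0, "dz": 0, "spin": 0}

```text
t: 9.85
ee_pos: [0.6232, -0.084, -0.0138]
orientation: [3.088, 0.569, 0.003]
ft_force: [-1.0, 0.3, 5.8]
width: 0.0482
gripper_force: 63.2
```

arm_command:
  motion:
    - {"dx": 0, "dy": 0, "dz": 1, "spin": 0}
    - {"dx": 0, "dy": 0, "dz": 2, "spin": 0}
    - {"dx": 0.06, "dy": 1, "dz": 2.8, "spin": -0.5}
    - {"dx": 0.06, "dy": 2.4, "dz": 2.8, "spin": -1}
    - {"dx": 0.06, "dy": 3.8, "dz": 2.8, "spin": -1.55}
    - {"dx": 0.06, "dy": 5.2, "dz": 2.8, "spin": -1.55}
    - {"dx": 0.06, "dy": 6.6, "dz": 2.8, "spin": -1.55}
    - {"dx": 0.06, "dy": 8, "dz": 2.8, "spin": -1.55}
    - {"dx": 0.06, "dy": 9.4, "dz": 2.8, "spin": -1.55}
    - {"dx": 0.06, "dy": 10.8, "dz": 2.8, "spin": -1.55}
    - {"dx": 0.06, "dy": 11.8, "dz": 2.8, "spin": -1.55}
    - {"dx": 0.06, "dy": 12.38, "dz": 2.8, "spin": -1.55}
    - {"dx": 0.06, "dy": 12.38, "dz": 2.2, "spin": -1.55}
    - {"dx": 0.06, "dy": 12.38, "dz": 1.4, "spin": -1.55}
    - {"dx": 0.06, "dy": 12.38, "dz": 0.7, "spin": -1.55}
    - {"dx": 0.06, "dy": 12.38, "dz": 0.35, "spin": -1.55}
    - {"dx": 0.06, "dy": 12.38, "dz": 0.16, "spin": -1.55}
    - {"dx": 0.06, "dy": 12.38, "dz": 0.16, "spin": -1.55}
    - {"dx": 0.06, "dy": 12.38, "dz": 0.16, "spin": -1.55}

```text
t: 11.43
ee_pos: [0.6244, 0.2253, -0.0106]
orientation: [3.126, 0.316, 0.001]
ft_force: [-0.5, 0.2, 0.3]
width: 0.0482
gripper_force: 62.4
```

```bash
python3 st.py; python3 tip.py w9
```

```text
11.43 [ 0.6244  0.2253 -0.0106] close 101.55 tilt [ 0.001  0.    -1.   ] f [-0.5  0.2  0.3] w 0.0482 62.4 [ 0.18  0.66  1.48 -0.    1.    1.55]
z pct [-0.0778 -0.0115 -0.0109 -0.0104 -0.0102 -0.0088] table -0.01059975364593689
185 318 [-0.006 -0.055 -0.011]
192 314 [-0.005 -0.052 -0.011]
198 330 [-0.012 -0.05  -0.012]
450 318 [-0.007  0.055 -0.011]
```

View pics/w9.png

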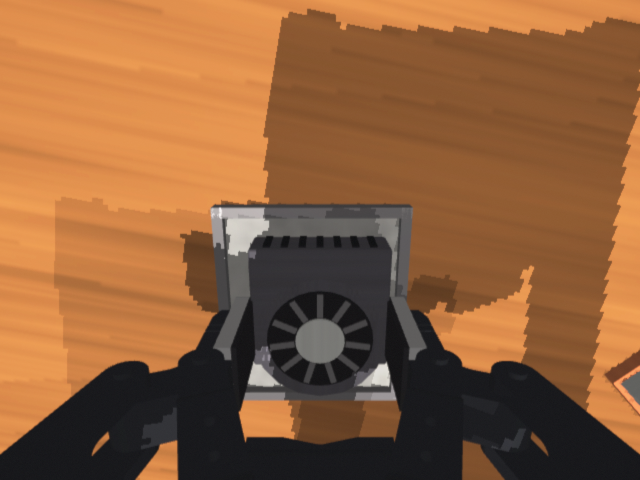

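The medium fan is centred over its tray, so I'm releasing it.

arm_command:
  hand: 1
  motion:
    - {"dx": 0, "dy": 0, "dz": 0, "spin": 0}
    - {"dx": 0, "dy": 0, "dz": 0, "spin": 0}
    - {"dx": 0, "dy": 0, "dz": 0, "spin": 0}
    - {"dx": 0, "dy": 0, "dz": 0, "spin": 0}
    - {"dx": 0, "dy": 0, "dz": 0, "spin": 0}
    - {"dx": 0, "dy": 0, "dz": 0, "spin": 0}
    - {"dx": 0, "dy": 0, "dz": 0, "spin": 0}
    - {"dx": 0, "dy": 0, "dz": 1, "spin": 0}
    - {"dx": 0, "dy": 0, "dz": 2, "spin": 0}
    - {"dx": 0, "dy": 0, "dz": 3.5, "spin": 0}
    - {"dx": 0, "dy": 0, "dz": 3.5, "spin": 0}

```text
t: 12.4
ee_pos: [0.6283, 0.2268, 0.084]
orientation: [-3.124, -0.318, -0.019]
ft_force: [1.0, 0.3, 1.6]
width: 0.0855
gripper_force: 0.0
```

```bash
python3 st.py; python3 - <<'E'
from st import *
import json
p=json.load(open('poses.json')); f=p['fan_small']; t=p['tray_small']
# commanded now: 
c=np.array([.6223+.0015,-.0832+.3095,-.0161+.004+.0875]); print(c)
print((np.array(f[:2])-c[:2])/.025, 'z to -.0161',(-.0161-c[2])/.025, np.degrees(f[2])-360,np.degrees(t[2]),(np.array(t[:2])-f[:2])/.025)
E
```

```text
12.4 [0.6283 0.2268 0.084 ] close 101.61 tilt [ 0.012  0.002 -1.   ] f [1.  0.3 1.6] w 0.0855 0.0 [0.18 0.56 1.4  0.   1.17 1.55]
[0.6238 0.2263 0.0754]
[ -0.37584284 -17.88600093] z to -.0161 -3.6599999999999997 -7.026306265794858 17.080068406366358 [-5.18206631  0.09916801]
```

arm_command:
  motion:
    - {"dx": -0.38, "dy": -17.9, "dz": 0, "spin": -3.2}
    - {"dx": -0.38, "dy": -17.9, "dz": 0, "spin": -3.2}
    - {"dx": -0.38, "dy": -17.9, "dz": 0, "spin": -3.2}
    - {"dx": -0.38, "dy": -17.9, "dz": 0, "spin": -3.2}
    - {"dx": -0.38, "dy": -17.9, "dz": 0, "spin": -3.2}
    - {"dx": -0.38, "dy": -17.9, "dz": 0, "spin": -3.2}
    - {"dx": -0.38, "dy": -17.9, "dz": 0, "spin": -3.2}
    - {"dx": -0.38, "dy": -17.9, "dz": 0, "spin": -3.2}
    - {"dx": -0.38, "dy": -17.9, "dz": 0, "spin": -3.2}
    - {"dx": -0.38, "dy": -17.9, "dz": 0, "spin": -3.2}
    - {"dx": -0.38, "dy": -17.9, "dz": 0, "spin": -3.2}
    - {"dx": -0.38, "dy": -17.9, "dz": 0, "spin": -3.2}
    - {"dx": -0.38, "dy": -17.9, "dz": 0, "spin": -3.2}
    - {"dx": -0.38, "dy": -17.9, "dz": 0, "spin": -3.2}
    - {"dx": -0.38, "dy": -17.9, "dz": 0, "spin": -3.2}

```text
t: 13.65
ee_pos: [0.6142, -0.2202, 0.0762]
orientation: [-3.134, 0.206, 0.001]
ft_force: [0.2, 0.3, -0.6]
width: 0.0857
gripper_force: 0.0
```

```bash
python3 st.py; cat > wfan.py <<'E'
from st import *
import sys
# points of the wrist cloud near the given height band -> minAreaRect in tool frame (close to the TCP axis)
s,R,y=st()
im,d=eyes.grab_frame('wrist'); cv2.imwrite('pics/%s.png'%sys.argv[1],im)
c=eyes.calibration('wrist'); v,u=np.mgrid[0:480,0:640]
P=(np.stack([(u-c['cx'])/c['fx']*d,-(v-c['cy'])/c['fy']*d,-d,np.ones_like(d)],-1)@np.array(c['tool_from_camera']).T)[...,:3]
W=P@R.T+s['ee_pos']; z0,z1=float(sys.argv[2]),float(sys.argv[3])
b=(d>0)&(W[...,2]>z0)&(W[...,2]<z1)&(np.hypot(P[...,0],P[...,1])<.08)&(v<300)
print(b.sum()); q=P[b][:,:2].astype(np.float32); r=cv2.minAreaRect(q*1000); print('tool xy mm',r, 'xmin/max',q.min(0)*1000,q.max(0)*1000)
ctr=np.r_[np.array(r[0])/1000,0]; print('world',R@ctr+s['ee_pos'])
E
python3 wfan.py w10 .010 .022
```

```text
13.65 [ 0.6142 -0.2202  0.0762] close 82.46 tilt [-0.     0.001 -1.   ] f [ 0.2  0.3 -0.6] w 0.0857 0.0 [-0.52  0.55  1.44  0.    1.15  1.19]
4562
tool xy mm ((1.2575492858886719, -0.7710208892822266), (46.5960578918457, 36.01990509033203), 0.2932927906513214) xmin/max [-22.023384 -18.859459] [24.53273  17.256443]
world [ 0.61551297 -0.21955422  0.07619073]
```

arm_command:
  motion:
    - {"dx": 0.05, "dy": 0.03, "dz": -1, "spin": 0}
    - {"dx": 0.05, "dy": 0.03, "dz": -2, "spin": 0}
    - {"dx": 0.05, "dy": 0.03, "dz": -2.9, "spin": 0}
    - {"dx": 0.05, "dy": 0.03, "dz": -3.4, "spin": 0}
    - {"dx": 0.05, "dy": 0.03, "dz": -3.6, "spin": 0}
    - {"dx": 0.05, "dy": 0.03, "dz": -3.6, "spin": 0}
    - {"dx": 0.05, "dy": 0.03, "dz": -3.6, "spin": 0}

```text
t: 14.28
ee_pos: [0.6162, -0.2207, -0.0129]
orientation: [3.134, -0.207, 0.001]
ft_force: [0.8, -0.2, 0.2]
width: 0.0852
gripper_force: 0.0
```

arm_command:
  hand: -1
  motion:
    - {"dx": 0, "dy": 0, "dz": 0, "spin": 0}
    - {"dx": 0, "dy": 0, "dz": 0, "spin": 0}
    - {"dx": 0, "dy": 0, "dz": 0, "spin": 0}
    - {"dx": 0, "dy": 0, "dz": 0, "spin": 0}
    - {"dx": 0, "dy": 0, "dz": 0, "spin": 0}
    - {"dx": 0, "dy": 0, "dz": 0, "spin": 0}
    - {"dx": 0, "dy": 0, "dz": 0, "spin": 0}
    - {"dx": 0, "dy": 0, "dz": 0, "spin": 0}
    - {"dx": 0, "dy": 0, "dz": 0, "spin": 0}
    - {"dx": 0, "dy": 0, "dz": 0, "spin": 0}

```text
t: 15.12
ee_pos: [0.6162, -0.2214, -0.0125]
orientation: [3.134, -0.208, 0.003]
ft_force: [-0.7, 0.1, 5.8]
width: 0.0341
gripper_force: 60.9
```

```bash
python3 st.py
```

```text
15.12 [ 0.6162 -0.2214 -0.0125] close 82.39 tilt [ 0.002 -0.001 -1.   ] f [-0.7  0.1  5.8] w 0.0341 60.9 [-0.51  0.65  1.51 -0.    0.98  1.19]
```

arm_command:
  motion:
    - {"dx": 0, "dy": 0, "dz": 1, "spin": 0}
    - {"dx": 0, "dy": 0, "dz": 2, "spin": 0}
    - {"dx": -0.7, "dy": 0.09, "dz": 2, "spin": 1}
    - {"dx": -1.5, "dy": 0.09, "dz": 2, "spin": 2}
    - {"dx": -2.5, "dy": 0.09, "dz": 2, "spin": 3}
    - {"dx": -3.5, "dy": 0.09, "dz": 2, "spin": 4.1}
    - {"dx": -4.5, "dy": 0.09, "dz": 2, "spin": 4.1}
    - {"dx": -5.23, "dy": 0.09, "dz": 2, "spin": 4.1}
    - {"dx": -5.23, "dy": 0.09, "dz": 1.6, "spin": 4.1}
    - {"dx": -5.23, "dy": 0.09, "dz": 1, "spin": 4.1}
    - {"dx": -5.23, "dy": 0.09, "dz": 0.5, "spin": 4.1}
    - {"dx": -5.23, "dy": 0.09, "dz": 0.2, "spin": 4.1}
    - {"dx": -5.23, "dy": 0.09, "dz": 0.15, "spin": 4.1}
    - {"dx": -5.23, "dy": 0.09, "dz": 0.15, "spin": 4.1}
    - {"dx": -5.23, "dy": 0.09, "dz": 0.15, "spin": 4.1}

```text
t: 16.37
ee_pos: [0.4851, -0.2187, -0.0102]
orientation: [-3.107, -0.464, -0.0]
ft_force: [0.3, 0.4, 0.3]
width: 0.0345
gripper_force: 61.6
```

```bash
python3 st.py
```

```text
16.37 [ 0.4851 -0.2187 -0.0102] close 107.0 tilt [ 0.  0. -1.] f [0.3 0.4 0.3] w 0.0345 61.6 [-0.63  0.48  1.83  0.    0.83  0.64]
```

arm_command:
  hand: 1
  motion:
    - {"dx": 0, "dy": 0, "dz": 0, "spin": 0}
    - {"dx": 0, "dy": 0, "dz": 0, "spin": 0}
    - {"dx": 0, "dy": 0, "dz": 0, "spin": 0}
    - {"dx": 0, "dy": 0, "dz": 0, "spin": 0}
    - {"dx": 0, "dy": 0, "dz": 0, "spin": 0}
    - {"dx": 0, "dy": 0, "dz": 0, "spin": 0}
    - {"dx": 0, "dy": 0, "dz": 0, "spin": 0}
    - {"dx": 0, "dy": 0, "dz": 0, "spin": 0}
    - {"dx": 0, "dy": 0, "dz": 1, "spin": 0}
    - {"dx": 0, "dy": 0, "dz": 2, "spin": 0}
    - {"dx": 0, "dy": 0, "dz": 3.6, "spin": 0}
    - {"dx": 0, "dy": 0, "dz": 3.6, "spin": 0}
    - {"dx": 0, "dy": 0, "dz": 3.6, "spin": 0}

```text
t: 17.45
ee_pos: [0.4865, -0.2199, 0.0826]
orientation: [3.103, 0.464, 0.007]
ft_force: [-0.2, 1.0, -1.0]
width: 0.0853
gripper_force: 0.0
```

```bash
python3 st.py; python3 wfan.py w11 .012 .024; python3 - <<'E'
from fit import *
import json
im,d=eyes.grab_frame('top');cv2.imwrite('pics/top2.png',im)
W=cloud('top',d); P=json.load(open('poses.json'))
for n in ['fan_large','fan_medium','fan_small']:
    t=P[n.replace('fan','tray')]; R=np.array([[np.cos(t[2]),-np.sin(t[2])],[np.sin(t[2]),np.cos(t[2])]])
    loc=(W[...,:2]-t[:2])@R
    b=(d>0)&(np.abs(loc)<.05).all(-1)&(W[...,2]>.012)&(W[...,2]<.026)
    q=loc[b]*1000; print(n,b.sum(),'min',q.min(0).round(1),'max',q.max(0).round(1),'z',np.percentile(W[b][:,2],[5,50,95]).round(4))
E
```

```text
17.45 [ 0.4865 -0.2199  0.0826] close 107.0 tilt [ 0.005 -0.004 -1.   ] f [-0.2  1.  -1. ] w 0.0853 0.0 [-0.63  0.35  1.75 -0.    1.03  0.64]
4369
tool xy mm ((-2.327016830444336, -0.7925682067871094), (36.028194427490234, 46.81875228881836), 89.89024353027344) xmin/max [-25.739788 -18.816725] [21.06946 17.23966]
world [ 0.48401854 -0.21981383  0.0825896 ]
fan_large 1274 min [-48.1 -40.5] max [47.7 30.4] z [0.0154 0.0187 0.0224]
fan_medium 790 min [-30.6 -27.6] max [31.5 22.9] z [0.0148 0.0186 0.0223]
fan_small 67 min [-11.  -18.1] max [21.3 17.4] z [0.0144 0.0186 0.0212]
```

All three fans are in their trays, with tops at z about 18.6 mm, so they lie flat. Now the drive.

arm_command:
  motion:
    - {"dx": 0.31, "dy": 24.3, "dz": 0, "spin": -3.41}
    - {"dx": 0.31, "dy": 24.3, "dz": 0, "spin": -3.41}
    - {"dx": 0.31, "dy": 24.3, "dz": 0, "spin": -3.41}
    - {"dx": 0.31, "dy": 24.3, "dz": 0, "spin": -3.41}
    - {"dx": 0.31, "dy": 24.3, "dz": 0, "spin": -3.41}
    - {"dx": 0.31, "dy": 24.3, "dz": 0, "spin": -3.41}
    - {"dx": 0.31, "dy": 24.3, "dz": 0, "spin": -3.41}
    - {"dx": 0.31, "dy": 24.3, "dz": 0, "spin": -3.41}
    - {"dx": 0.31, "dy": 24.3, "dz": 0, "spin": -3.41}
    - {"dx": 0.31, "dy": 24.3, "dz": 0, "spin": -3.41}
    - {"dx": 0.31, "dy": 24.3, "dz": 0, "spin": -3.41}
    - {"dx": 0.31, "dy": 24.3, "dz": 0, "spin": -3.41}
    - {"dx": 0.31, "dy": 24.3, "dz": 0, "spin": -3.41}
    - {"dx": 0.31, "dy": 24.3, "dz": 0, "spin": -3.41}
    - {"dx": 0.31, "dy": 24.3, "dz": 0, "spin": -3.41}
    - {"dx": 0.31, "dy": 24.3, "dz": 0, "spin": -3.41}
    - {"dx": 0.31, "dy": 24.3, "dz": 0, "spin": -3.41}
    - {"dx": 0.31, "dy": 24.3, "dz": 0, "spin": -3.41}
    - {"dx": 0.31, "dy": 24.3, "dz": 0, "spin": -3.41}

```text
t: 19.13
ee_pos: [0.4919, 0.3873, 0.0789]
orientation: [3.138, -0.097, -0.003]
ft_force: [-0.3, 0.5, 0.7]
width: 0.0857
gripper_force: 0.0
```

```bash
python3 st.py; python3 wfan.py w12 .007 .018
```

```text
19.13 [0.4919 0.3873 0.0789] close 86.48 tilt [-0.002 -0.002 -1.   ] f [-0.3  0.5  0.7] w 0.0857 0.0 [ 0.49  0.5   1.51 -0.    1.13  2.12]
4757
tool xy mm ((19.972206115722656, -2.170198440551758), (24.018203735351562, 68.20579528808594), 89.27654266357422) xmin/max [-14.136862 -14.465711] [54.099014 10.202555]
world [0.51197843 0.38821695 0.07882745]
```

View pics/w12.png

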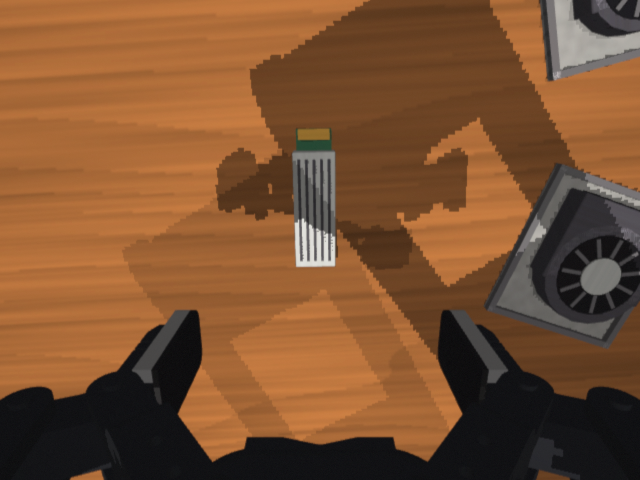

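arm_command:
  motion:
    - {"dx": 0, "dy": 0.08, "dz": -1, "spin": 0}
    - {"dx": 0, "dy": 0.08, "dz": -2, "spin": 0}
    - {"dx": 0, "dy": 0.08, "dz": -3, "spin": 0}
    - {"dx": 0, "dy": 0.08, "dz": -3.5, "spin": 0}
    - {"dx": 0, "dy": 0.08, "dz": -3.8, "spin": 0}
    - {"dx": 0, "dy": 0.08, "dz": -3.8, "spin": 0}
    - {"dx": 0, "dy": 0.08, "dz": -3.8, "spin": 0}

```text
t: 19.77
ee_pos: [0.4932, 0.3906, -0.0143]
orientation: [-3.14, 0.096, -0.001]
ft_force: [0.5, -0.4, -0.2]
width: 0.0855
gripper_force: 0.0
```

arm_command:
  hand: -1
  motion:
    - {"dx": 0, "dy": 0, "dz": 0, "spin": 0}
    - {"dx": 0, "dy": 0, "dz": 0, "spin": 0}
    - {"dx": 0, "dy": 0, "dz": 0, "spin": 0}
    - {"dx": 0, "dy": 0, "dz": 0, "spin": 0}
    - {"dx": 0, "dy": 0, "dz": 0, "spin": 0}
    - {"dx": 0, "dy": 0, "dz": 0, "spin": 0}
    - {"dx": 0, "dy": 0, "dz": 0, "spin": 0}
    - {"dx": 0, "dy": 0, "dz": 0, "spin": 0}
    - {"dx": 0, "dy": 0, "dz": 0, "spin": 0}
    - {"dx": 0, "dy": 0, "dz": 0, "spin": 0}
    - {"dx": 0, "dy": 0, "dz": 0, "spin": 0}
    - {"dx": 0, "dy": 0, "dz": 0, "spin": 0}

```text
t: 20.77
ee_pos: [0.4929, 0.3912, -0.0141]
orientation: [-3.139, 0.095, -0.002]
ft_force: [-0.6, -0.8, 5.3]
width: 0.0216
gripper_force: 59.4
```

```bash
python3 st.py
```

```text
20.77 [ 0.4929  0.3912 -0.0141] close 86.54 tilt [ 0.001  0.001 -1.   ] f [-0.6 -0.8  5.3] w 0.0216 59.4 [0.49 0.62 1.58 0.   0.94 2.12]
```

arm_command:
  motion:
    - {"dx": 0, "dy": 0, "dz": 1, "spin": 0}
    - {"dx": 0, "dy": 0, "dz": 2.2, "spin": 0}
    - {"dx": 0, "dy": 0, "dz": 3.6, "spin": 0}
    - {"dx": -0.5, "dy": -1, "dz": 4.6, "spin": 0}
    - {"dx": -1, "dy": -2.4, "dz": 5.4, "spin": 0.26}
    - {"dx": -1.3, "dy": -4, "dz": 5.4, "spin": 0.26}
    - {"dx": -1.6, "dy": -5.6, "dz": 5.4, "spin": 0.26}
    - {"dx": -1.8, "dy": -7.2, "dz": 5.4, "spin": 0.26}
    - {"dx": -2, "dy": -8.8, "dz": 5.4, "spin": 0.26}
    - {"dx": -2.2, "dy": -10.4, "dz": 5.4, "spin": 0.26}
    - {"dx": -2.4, "dy": -12, "dz": 5.4, "spin": 0.26}
    - {"dx": -2.6, "dy": -13.6, "dz": 5.4, "spin": 0.26}
    - {"dx": -2.64, "dy": -15.2, "dz": 5.4, "spin": 0.26}
    - {"dx": -2.64, "dy": -16.8, "dz": 5.4, "spin": 0.26}
    - {"dx": -2.64, "dy": -18.4, "dz": 5.4, "spin": 0.26}
    - {"dx": -2.64, "dy": -20, "dz": 5.4, "spin": 0.26}

```text
t: 22.1
ee_pos: [0.4258, -0.1109, 0.1201]
orientation: [-3.141, 0.052, -0.0]
ft_force: [0.8, 0.3, -1.3]
width: 0.0219
gripper_force: 59.0
```

arm_command:
  motion:
    - {"dx": 0, "dy": -1.5, "dz": 0, "spin": 0}
    - {"dx": 0, "dy": -3, "dz": 0, "spin": 0}
    - {"dx": 0, "dy": -4.5, "dz": 0, "spin": 0}
    - {"dx": 0, "dy": -6, "dz": 0, "spin": 0}
    - {"dx": 0, "dy": -7.5, "dz": 0, "spin": 0}
    - {"dx": 0, "dy": -9, "dz": 0, "spin": 0}
    - {"dx": 0, "dy": -10.2, "dz": 0, "spin": 0}
    - {"dx": 0, "dy": -11.16, "dz": 0, "spin": 0}
    - {"dx": 0, "dy": -11.16, "dz": 0, "spin": 0}
    - {"dx": 0, "dy": -11.16, "dz": 0, "spin": 0}
    - {"dx": 0, "dy": -11.16, "dz": 0, "spin": 0}

```text
t: 23.02
ee_pos: [0.4261, -0.3872, 0.1194]
orientation: [-3.139, 0.053, 0.001]
ft_force: [-0.0, 0.3, -0.6]
width: 0.0218
gripper_force: 59.0
```

```bash
python3 st.py; python3 - <<'E'
from st import *
s,R,y=st()
im,d=eyes.grab_frame('wrist'); cv2.imwrite('pics/w13.png',im)
c=eyes.calibration('wrist'); v,u=np.mgrid[0:480,0:640]
P=(np.stack([(u-c['cx'])/c['fx']*d,-(v-c['cy'])/c['fy']*d,-d,np.ones_like(d)],-1)@np.array(c['tool_from_camera']).T)[...,:3]
W=P@R.T+s['ee_pos']; np.save('w13.npy',W); np.save('w13t.npy',P)
for z0,z1,n in [(.002,.007,'base'),(.019,.0255,'guides'),(.0265,.034,'bar')]:
    b=(d>0)&(W[...,2]>z0)&(W[...,2]<z1)&(abs(W[...,0]-.52)<.09)&(abs(W[...,1]+.39)<.06)
    q=W[b][:,:2].astype(np.float32)*1000
    if len(q): print(n,len(q),cv2.minAreaRect(q),np.percentile(q,[1,99],axis=0).round(1).tolist())
# drive held: points near TCP axis ahead
b=(d>0)&(abs(P[...,1])<.03)&(P[...,0]>.012)&(P[...,0]<.09)&(P[...,2]<.03)
q=P[b]; print('drive',b.sum(),np.percentile(q,[0.5,50,99.5],axis=0).round(4).tolist())
E
```

```text
23.02 [ 0.4261 -0.3872  0.1194] close 88.08 tilt [-0.001  0.002 -1.   ] f [-0.   0.3 -0.6] w 0.0218 59.0 [-0.93  0.38  1.6   0.    1.16  0.67]
base 6294 ((499.34246826171875, -390.0416564941406), (120.18402862548828, 135.61036682128906), 89.7272720336914) [[459.3, -441.5], [560.2, -345.0]]
guides 2570 ((528.6759033203125, -389.4237060546875), (58.16958999633789, 53.26697540283203), 88.95089721679688) [[502.3, -418.2], [554.9, -360.7]]
bar 3666 ((515.1627197265625, -389.01922607421875), (58.09125518798828, 20.072593688964844), 88.7707748413086) [[505.2, -417.3], [525.1, -360.7]]
drive 23102 [[0.012, -0.0212, -0.1094], [0.0171, 0.0009, -0.086], [0.065, 0.0227, -0.0175]]
```

View pics/w13.png

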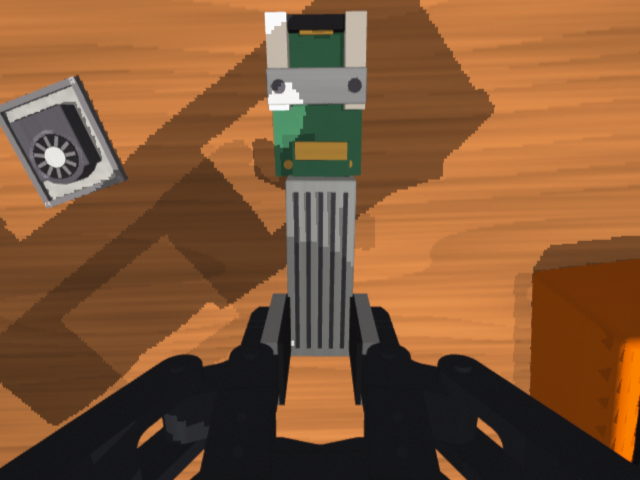

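The drive is held straight and lined up with the dock mouth, whose guides are at columns 265–367 against 287–355 for the drive. Now I'll back off slightly and lower.

arm_command:
  motion:
    - {"dx": -0.58, "dy": 0.06, "dz": -0.8, "spin": 0.05}
    - {"dx": -0.58, "dy": 0.06, "dz": -2, "spin": 0.05}
    - {"dx": -0.58, "dy": 0.06, "dz": -3.2, "spin": 0.05}
    - {"dx": -0.58, "dy": 0.06, "dz": -4.2, "spin": 0.05}
    - {"dx": -0.58, "dy": 0.06, "dz": -4.8, "spin": 0.05}
    - {"dx": -0.58, "dy": 0.06, "dz": -5.12, "spin": 0.05}
    - {"dx": -0.58, "dy": 0.06, "dz": -5.12, "spin": 0.05}
    - {"dx": -0.58, "dy": 0.06, "dz": -5.12, "spin": 0.05}
    - {"dx": -0.58, "dy": 0.06, "dz": -5.12, "spin": 0.05}

```text
t: 23.82
ee_pos: [0.4128, -0.3871, -0.0066]
orientation: [3.139, -0.043, 0.002]
ft_force: [0.6, 0.1, 0.4]
width: 0.0216
gripper_force: 59.1
```

```bash
python3 st.py; cat > ins.py <<'E'
from st import *
import sys
s,R,y=st()
im,d=eyes.grab_frame('wrist'); cv2.imwrite('pics/%s.png'%sys.argv[1],im)
c=eyes.calibration('wrist'); v,u=np.mgrid[0:480,0:640]
P=(np.stack([(u-c['cx'])/c['fx']*d,-(v-c['cy'])/c['fy']*d,-d,np.ones_like(d)],-1)@np.array(c['tool_from_camera']).T)[...,:3]
W=P@R.T+s['ee_pos']
for z0,z1,n in [(.0195,.025,'guides'),(.0275,.033,'bar')]:
    b=(d>0)&(W[...,2]>z0)&(W[...,2]<z1)&(abs(W[...,0]-.53)<.04)&(abs(W[...,1]+.39)<.04)&(P[...,0]>.03)
    q=P[b][:,:2].astype(np.float32)*1000
    if len(q)>5: print(n,len(q),'tool',cv2.minAreaRect(q),np.percentile(q,[1,99],axis=0).round(1).tolist())
b=(d>0)&(abs(P[...,1])<.02)&(P[...,0]>.012)&(P[...,0]<.075)&(W[...,2]<.026)&(W[...,2]>.0125)
q=P[b].astype(np.float32)*1000;
if len(q)>5: print('drive body tool',len(q),cv2.minAreaRect(q[:,:2]),np.percentile(q,[1,50,99],axis=0).round(1).tolist(),'world z',np.percentile(W[b][:,2],[5,50,95]).round(4))
# slope of top along tool x
if len(q)>50:
    A=np.polyfit(P[b][:,0],W[b][:,2],1);print('slope',A)
E
python3 ins.py w14
```

```text
23.82 [ 0.4128 -0.3871 -0.0066] close 88.43 tilt [ 0.001 -0.002 -1.   ] f [0.6 0.1 0.4] w 0.0216 59.1 [-0.95  0.52  1.75  0.    0.87  0.65]
guides 1137 tool ((90.93961334228516, -0.9715633392333984), (58.369808197021484, 3.425753355026245), 89.69669342041016) [[89.2, -29.7], [92.6, 27.7]]
bar 10385 tool ((98.51435852050781, -0.9544849395751953), (58.46380615234375, 12.775575637817383), 89.75532531738281) [[92.3, -29.1], [104.4, 27.2]]Traceback (most recent call last):
  File "ins.py", line 14, in <module>
    if len(q)>5: print('drive body tool',len(q),cv2.minAreaRect(q[:,:2]),np.percentile(q,[1,50,99],axis=0).round(1).tolist(),'world z',np.percentile(W[b][:,2],[5,50,95]).round(4))
                                                ~~~~~~~~~~~~~~~^^^^^^^^^
cv2.error: OpenCV(4.12.0) /io/opencv/modules/imgproc/src/convhull.cpp:143: error: (-215:Assertion failed) total >= 0 && (depth == CV_32F || depth == CV_32S) in function 'convexHull'
```

```bash
sed -i 's/q\[:,:2\]),np/np.ascontiguousarray(q[:,:2])),np/' ins.py; python3 ins.py w15
```

```text
guides 1140 tool ((90.89019775390625, -1.100198745727539), (58.402286529541016, 3.4390172958374023), 89.66041564941406) [[89.2, -29.8], [92.6, 27.6]]
bar 10382 tool ((98.53661346435547, -1.090677261352539), (58.32575607299805, 12.817365646362305), 89.79684448242188) [[92.3, -29.4], [104.5, 27.0]]
drive body tool 8650 ((38.70198059082031, 0.9795293807983398), (53.45289993286133, 24.06812858581543), 0.31682324409484863) [[12.5, -10.7, -28.0], [36.5, 0.9, -26.5], [64.4, 12.6, -19.0]] world z [0.013  0.02   0.0211]
slope [-0.08497305  0.02253543]
```

arm_command:
  motion:
    - {"dx": 0, "dy": 0.08, "dz": -0.08, "spin": 0}
    - {"dx": 0, "dy": 0.08, "dz": -0.08, "spin": 0}
    - {"dx": 0.3, "dy": 0.07, "dz": -0.08, "spin": 0}
    - {"dx": 0.6, "dy": 0.06, "dz": -0.08, "spin": 0}
    - {"dx": 0.9, "dy": 0.05, "dz": -0.08, "spin": 0}
    - {"dx": 1.2, "dy": 0.05, "dz": -0.08, "spin": 0}
    - {"dx": 1.2, "dy": 0.05, "dz": -0.08, "spin": 0}
    - {"dx": 1.2, "dy": 0.05, "dz": -0.08, "spin": 0}

```text
t: 24.58
ee_pos: [0.4426, -0.3853, -0.0101]
orientation: [3.141, -0.042, 0.0]
ft_force: [-0.7, -0.3, -1.1]
width: 0.0218
gripper_force: 59.1
```

```bash
python3 st.py; python3 ins.py w16
```

```text
24.58 [ 0.4426 -0.3853 -0.0101] close 88.45 tilt [ 0. -0. -1.] f [-0.7 -0.3 -1.1] w 0.0218 59.1 [-0.91  0.55  1.69 -0.    0.9   0.69]
guides 7818 tool ((82.74690246582031, 1.5648841857910156), (58.60613250732422, 46.46409606933594), 89.65499877929688) [[59.8, -27.2], [105.4, 30.3]]
bar 14281 tool ((72.53530883789062, 1.6768665313720703), (58.41759490966797, 20.08440399169922), 89.55862426757812) [[62.8, -26.6], [82.3, 29.8]]
drive body tool 8020 ((36.93693923950195, -0.0689544677734375), (49.878936767578125, 39.88019561767578), 0.13232174515724182) [[12.5, -16.4, -32.4], [34.8, 0.9, -26.6], [60.6, 12.8, -24.7]] world z [0.0154 0.0165 0.0177]
slope [0.01201283 0.01616844]
```

arm_command:
  motion:
    - {"dx": 0.2, "dy": 0, "dz": 0.03, "spin": 0}
    - {"dx": 0.5, "dy": -0.01, "dz": 0.03, "spin": 0}
    - {"dx": 0.8, "dy": -0.02, "dz": 0.03, "spin": 0}
    - {"dx": 1.1, "dy": -0.03, "dz": 0.03, "spin": 0}
    - {"dx": 1.3, "dy": -0.03, "dz": 0.03, "spin": 0}
    - {"dx": 1.4, "dy": -0.04, "dz": 0.03, "spin": 0}
    - {"dx": 1.46, "dy": -0.04, "dz": 0.03, "spin": 0}
    - {"dx": 1.46, "dy": -0.04, "dz": 0.03, "spin": 0}
    - {"dx": 1.46, "dy": -0.04, "dz": 0.03, "spin": 0}

```text
t: 25.38
ee_pos: [0.4783, -0.3862, -0.0093]
orientation: [-3.141, 0.044, 0.001]
ft_force: [0.1, 0.3, -0.2]
width: 0.0219
gripper_force: 59.1
```

```bash
python3 st.py; python3 ins.py w17
```

```text
25.38 [ 0.4783 -0.3862 -0.0093] close 88.4 tilt [-0.  0. -1.] f [ 0.1  0.3 -0.2] w 0.0219 59.1 [-0.86  0.59  1.61 -0.    0.94  0.74]
guides 7796 tool ((61.54508972167969, 1.41497802734375), (58.649356842041016, 30.697973251342773), 89.72041320800781) [[46.7, -27.3], [76.7, 30.2]]
bar 9752 tool ((38.66233825683594, 1.4982662200927734), (17.31857681274414, 58.46943283081055), 0.004533921834081411) [[30.2, -26.6], [47.0, 29.7]]
drive body tool 8496 ((43.48134231567383, -0.0045909881591796875), (62.92873001098633, 39.99506378173828), 0.00984207633882761) [[12.6, -19.8, -34.3], [53.5, -0.8, -26.5], [74.9, 19.7, -22.3]] world z [0.0142 0.0172 0.0232]
slope [0.00655446 0.01777715]
```

arm_command:
  motion:
    - {"dx": 0.05, "dy": 0, "dz": 0, "spin": 0}
    - {"dx": 0.1, "dy": 0, "dz": 0, "spin": 0}
    - {"dx": 0.12, "dy": 0, "dz": 0, "spin": 0}
    - {"dx": 0.12, "dy": 0, "dz": 0, "spin": 0}
    - {"dx": 0.12, "dy": 0, "dz": 0, "spin": 0}

```text
t: 25.85
ee_pos: [0.4815, -0.3864, -0.0092]
orientation: [-3.141, 0.044, 0.0]
ft_force: [0.3, 0.0, -0.5]
width: 0.022
gripper_force: 59.1
```

```bash
python3 st.py
```

```text
25.85 [ 0.4815 -0.3864 -0.0092] close 88.39 tilt [-0.  0. -1.] f [ 0.3  0.  -0.5] w 0.022 59.1 [-0.86  0.59  1.61 -0.    0.94  0.74]
```

arm_command:
  motion:
    - {"dx": 0.04, "dy": 0, "dz": -0.02, "spin": 0}
    - {"dx": 0.06, "dy": 0, "dz": -0.02, "spin": 0}
    - {"dx": 0.06, "dy": 0, "dz": -0.02, "spin": 0}
    - {"dx": 0.06, "dy": 0, "dz": -0.02, "spin": 0}

```text
t: 26.18
ee_pos: [0.4818, -0.3863, -0.0098]
orientation: [-3.141, 0.044, 0.003]
ft_force: [-4.9, -0.7, 1.1]
width: 0.0222
gripper_force: 59.3
```

```bash
python3 st.py; python3 ins.py w18
```

```text
26.18 [ 0.4818 -0.3863 -0.0098] close 88.4 tilt [-0.002  0.001 -1.   ] f [-4.9 -0.7  1.1] w 0.0222 59.3 [-0.86  0.6   1.61 -0.    0.94  0.74]
guides 7736 tool ((57.998382568359375, 1.3913803100585938), (58.40922546386719, 30.68331527709961), 89.67255401611328) [[43.1, -27.3], [73.2, 30.2]]
bar 7796 tool ((36.941898345947266, 1.5101242065429688), (58.28900146484375, 13.887811660766602), 89.97570037841797) [[30.2, -26.7], [43.5, 29.7]]
drive body tool 9272 ((42.71910095214844, -0.0002384185791015625), (39.983219146728516, 61.43026351928711), 89.9963150024414) [[12.5, -19.7, -34.9], [53.7, -0.5, -26.9], [73.2, 19.7, -23.0]] world z [0.0143 0.017  0.0231]
slope [0.00048444 0.01795602]
```

The drive has met the stop with a 4.9 N reaction, so it is home. Releasing and retreating.

arm_command:
  hand: 1
  motion:
    - {"dx": 0, "dy": 0, "dz": 0, "spin": 0}
    - {"dx": 0, "dy": 0, "dz": 0, "spin": 0}
    - {"dx": 0, "dy": 0, "dz": 0, "spin": 0}
    - {"dx": 0, "dy": 0, "dz": 0, "spin": 0}
    - {"dx": 0, "dy": 0, "dz": 0, "spin": 0}
    - {"dx": 0, "dy": 0, "dz": 0, "spin": 0}
    - {"dx": 0, "dy": 0, "dz": 0, "spin": 0}
    - {"dx": 0, "dy": 0, "dz": 0, "spin": 0}
    - {"dx": 0, "dy": 0, "dz": 0.6, "spin": 0}
    - {"dx": 0, "dy": 0, "dz": 1.6, "spin": 0}
    - {"dx": 0, "dy": 0, "dz": 3, "spin": 0}
    - {"dx": -0.5, "dy": 0, "dz": 4.5, "spin": 0}
    - {"dx": -2, "dy": 0, "dz": 6, "spin": 0}
    - {"dx": -3.3, "dy": 0, "dz": 7, "spin": 0}
    - {"dx": -4, "dy": 0, "dz": 7, "spin": 0}
    - {"dx": -4, "dy": 0, "dz": 7, "spin": 0}
    - {"dx": -4, "dy": 0, "dz": 7, "spin": 0}
    - {"dx": -4, "dy": 0, "dz": 7, "spin": 0}

```text
t: 27.73
ee_pos: [0.3832, -0.3863, 0.1651]
orientation: [-3.141, 0.045, -0.001]
ft_force: [0.4, 0.6, -0.4]
width: 0.0853
gripper_force: 0.0
```

```bash
python3 st.py; python3 - <<'E'
from h import *
im,d=eyes.grab_frame('top');cv2.imwrite('pics/top3.png',im)
a=cv2.resize(im[155:320,110:580],(800,281),interpolation=cv2.INTER_CUBIC)
b,_=eyes.grab_frame('wrist'); b=cv2.resize(b,(400,300))
s,_=eyes.grab_frame('scene'); s=cv2.resize(s,(400,300))
cv2.imwrite('pics/fin.png',np.vstack([a,np.hstack([b,s])]))
from fit import *
import json;P=json.load(open('poses.json'))
for n,px,y in [('speaker',(375,271),-.6565),('heatsink',(305,193),.9588)]:
    r=fit('top',im,n,px,[y])[0]; print(n,r[0],np.hypot(*(r[1][:2]-P[n][:2])))
E
```

```text
27.73 [ 0.3832 -0.3863  0.1651] close 88.36 tilt [ 0.  0. -1.] f [ 0.4  0.6 -0.4] w 0.0853 0.0 [-0.99  0.28  1.62  0.    1.24  0.6 ]
speaker 0.14749254540525888 0.0008215549670441679
heatsink 0.26715848055393776 0.0019120104314165754
```

View pics/fin.png

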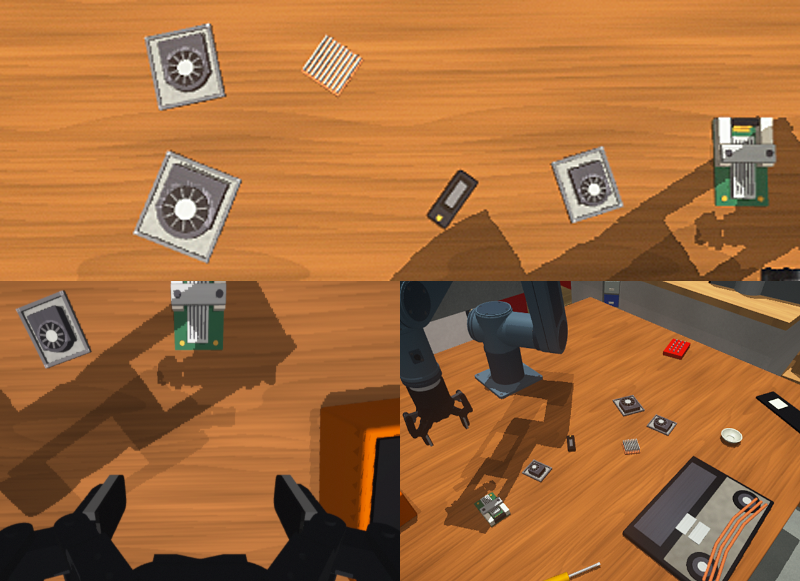

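The final composite shows each fan centred in its tray: medium (185,68), large (185,208) and small (595,188). The drive is in the dock at (743,160) with its tab at the stop, the speaker and heat sink haven't moved, and the gripper is clear and open.

```bash
python3 -c "
from plant import env
print(env.close_job())"
```

```text
the job is handed in; nothing more can be done
None
```

The job is handed in at about 28 s, with no verdict returned: the final pictures show the three fans flat in their own trays, the drive home against the dock's stop, the speaker and heat sink within 2 mm of their start, and the gripper open and clear.

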